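# Put the weld positioner in gear through its zigzag gate

### The arm

A 7-joint arm with a two-finger parallel gripper is mounted at the origin on the work surface. World frame = base frame: x ahead of the robot, y to its left, z up, the work surface at z = 0. Lengths are in m, angles in rad, forces in N, time in s.
With the tool pointing down it reaches from about 0.425 to 0.95 m from the base axis. Payload 16.7 kg.
Tool frame: the origin (TCP) lies midway between the tips of the shut fingers; the grasp point (between the pads) lies 19 mm behind it; x points along the fingers, y is the direction in which the jaws open and shut, and the axes are right-handed (so a half turn about x gives the same grasp; the last joint's range is limited). The gripper opens to 94 mm and grips with 3 to 60 N. Pads are 16 mm wide; open, the fingers measure 119 mm over their backs; the gripper's body (75 mm by 177 mm) begins 78 mm behind the grasp point.
Start: joints at [-1.329, 0.426, 0.074, 1.606, -0.034, 1.111, -0.067], TCP at [0.258, 0.624, 0.205] pointing down, gripper open.
Joint ranges: [-2.85, 2.85], [-0.5, 2.14], [-1.23, 1.37], [0.21, 2.46], [-1.02, 4.16], [0.16, 2.05], [-2.73, 2.73]. Speed limits (rad/s): [1.89, 1.89, 2.39, 2.39, 3.01, 3.01, 3.01].

### API

Orientations are given as a unit quaternion [w, x, y, z].
In Python, from station import telemetry, viewer, bot gives the robot as it stands.
- The arm moves only by the tool carry_out, never from a script. Its argument "deltas" is a list of rows, each an object with "slide": the shift along the world's x, y, z in mm, a list of three; "yaw": the turn about the world's z in rad; "hand": the finger opening in mm, from 0 to 94. In form: [{"slide": [tx, ty, tz], "yaw": yaw, "hand": hand}, ...]. A call has 1 to 12 rows; each row is the pose to reach, as a shift and turn from the pose measured when the call began; what a row does not reach only later rows make up. A row lasts 1/12 s, in which the tool goes at most 41.7 mm and 7.16 degrees, less where a joint would pass 70% of its speed; a pose out of reach is approached as far as the arm can. A call with a gripper value outside its range is refused whole. The fingers move at their own pace and stop on an object; "newtons" is the grip in N (left out, the last holds). Time passes only in rows, so rows that repeat a pose let the fingers close. It gives the time, the measured TCP pose, the force and the opening at its end, in the units of the state.
- telemetry.read_state(): the state, without advancing time (a new reading comes with each control period).
- viewer.camera(name): name is "scene" or "side" or "wrist"; returns the picture (420x560x3 uint8, blue, green, red); there is no depth.
- viewer.get_calibration(name): a dict with "fx", "fy", "cx", "cy" (pixels), "k1" (the pictures are not rectified: a ray, as slopes to the right and down, at radius r is drawn at 1 + k1 r^2 times it, then the intrinsics apply), "rvec" (rotation vector, rad) and "tvec" (3), from world to camera coordinates, as OpenCV has them; the wrist camera has in their place "mount" (4x4, takes a point from camera to tool coordinates, whose origin is the TCP and whose axes are the tool frame's). Camera axes: x right, y down, z forward; pixel columns grow to the right and rows downward; lengths in m; the calibration is good to about 2 mm. A picture is of the moment at which its call begins: read the wrist's pose just before it. get_calibration takes no time and is no camera call.
- bot.job_done(): hands the job in, once; it reports no verdict.
The state is a dict: "time_s": time; "joint_pos": joint angles; "dq": joint speeds; "effort": joint torques, N m; "ee_pos": TCP position; "tcp_rot": TCP orientation; "contact_force": force on the tool from outside, world axes, zero at the start; "wrist_torque": the same for the moment, N m; "grip_width": finger opening in m.
Only numpy, scipy, OpenCV 4.12 (cv2) and the standard library are available. Lean on these libraries where they do the work, as an engineer would, in place of code of your own. Each camera call takes 0.05 s, during which the arm holds its last target.

### The job

Put the weld positioner into gear: on the control box with the zigzag slot, take the lever along the slot, round every corner in turn, right into the pocket at the other end, and let go of it there. Leave the lever on the straight-slot box where it is.

Things in the scene. Friction and masses are not known exactly. Their poses are not given: they have to be found in the camera images.
- gearbox: Fixed grey control box, light metal top plate 170 (x) x 140 (y) mm, 75 mm above bench, with a dark zigzag slot 26 mm wide. Origin: centre of underside, z up, turned up to 0.4 rad; stands left or right of the other box. Slot centreline (x, y) mm in this frame, square corners: start (-50,-30), corner 1 (0,-30), corner 2 (0,30), corner 3 (50,30), pocket (50,-10); open 13 mm beyond both ends.
- selector_knob (a point): Centre of the black knob (upright cylinder 34 mm across, 40 tall, from 120 to 160 mm above bench) on the zigzag box's lever. Its 12 mm steel stem runs in the slot, stopped by its walls. The lever stays upright and slides level, cannot lift or turn; about 2 N slides it and it stays where left. It starts 0 to 25 mm from the start end, in the first straight. Axes are the box's.
- pocket (a point): Where the lever must end: centre of the pocket at the slot's other end, at plate-top height, 75 mm above the bench. It is a dead-end notch that the last straight, 40 mm long, leads into from corner 3 towards the box's -y. Axes are the box's.
- straight_knob (a point): Centre of the knob on the other box's lever. Knob, stem, plate and housing have the same sizes, but its slot is one straight, 126 mm long, through the middle of the plate. Leave it alone. Axes are its box's (x along the slot).

How it is judged:
By the outcome, as a careful person would: the job done as asked, in the order asked, and still so for the second after the job is handed in, with the robot touching nothing.
It also fails if it takes over 32 s, if anything falls off the work surface, if the arm or the gripper's body presses on something with over 40 N, if the wrist force passes 120 N, or if a joint passes its speed limit or range.

## Working session

There is one attempt and no reset: what is moved stays moved. The work goes in short steps, Python scripts to look and compute and a tool call to move; the robot and the scene stay as the last step left them, time stands still between calls to the robot, and variables do not carry over. Pictures are saved under pics/ and viewed, and the job is handed in when it is done.

Besides the shell and the picture viewer there is one more tool, called after "Emit:" as name(argument=value, ...) on one line, values as JSON. carry_out: Moves the arm, as the interface text tells. Its arguments: {"type":"object","properties":{"deltas":{"type":"array"},"newtons":{"type":"number"}},"required":["deltas"]}

```bash
mkdir -p pics; ls
python3 - <<'E'
from station import telemetry, viewer, bot
import cv2
s=telemetry.read_state(); print(s)
for n in("scene","side","wrist"):
    cv2.imwrite(f"pics/{n}0.png",viewer.camera(n)); print(n,viewer.get_calibration(n))
E
```

```text
pics
{'time_s': 0.0, 'joint_pos': array([-1.3285138 ,  0.42673749,  0.07385286,  1.60661867, -0.03410408,
        1.1107994 , -0.06710359]), 'dq': array([ 0.00047505, -0.00075967, -0.00081413,  0.00057337, -0.00055103,
        0.00010476,  0.00027387]), 'effort': array([ 1.26195566e-03, -9.35799694e+01,  3.66617896e+00, -4.54222584e+01,
       -4.90612315e-02,  1.98624039e-02,  1.41184346e-04]), 'ee_pos': array([0.25759834, 0.62342874, 0.20476688]), 'tcp_rot': array([ 0.69352339,  0.13718813,  0.69363705, -0.13810272]), 'contact_force': array([-0.19322554,  0.37993742,  0.89281823]), 'wrist_torque': array([ 0.00919671, -0.01033572, -0.02864502]), 'grip_width': 0.0939077235860188}
scene {'fx': 423.0099890600412, 'fy': 423.0099890600412, 'cx': 284.58058041781334, 'cy': 208.79173702818642, 'k1': -0.08569768670057552, 'rvec': array([ 1.42327084,  2.28239253, -0.76449761]), 'tvec': array([ 0.24749144, -0.33403714,  1.11885405])}
side {'fx': 408.50012621555663, 'fy': 408.50012621555663, 'cx': 278.30590220417577, 'cy': 209.1699338500239, 'k1': -0.017647764391224143, 'rvec': array([ 0.01750715, -2.88598188,  1.22244512]), 'tvec': array([0.53853799, 0.0705327 , 0.80532786])}
wrist {'fx': 326.2942687058455, 'fy': 326.2942687058455, 'cx': 279.8633223165679, 'cy': 210.16061258664016, 'k1': -0.03891225106769849, 'mount': array([[ 2.10988996e-04, -2.32397656e-01,  9.72620833e-01,
        -1.79513629e-01],
       [ 9.99999949e-01,  2.82945387e-04, -1.49321437e-04,
         2.68209766e-05],
       [-2.40496626e-04,  9.72620815e-01,  2.32397704e-01,
        -6.71994920e-02],
       [ 0.00000000e+00,  0.00000000e+00,  0.00000000e+00,
         1.00000000e+00]])}
```

View pics/scene0.png

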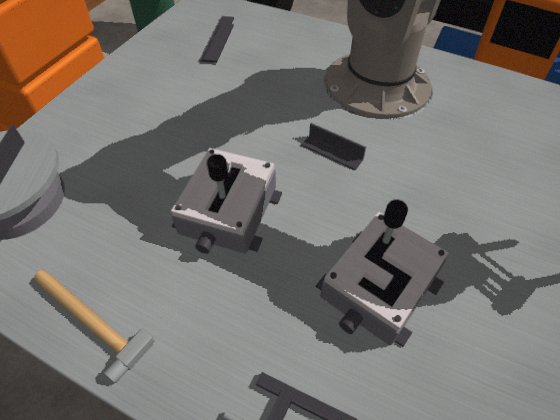

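View pics/side0.png

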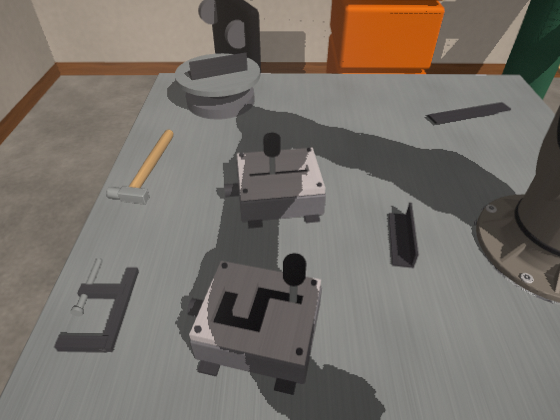

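View pics/wrist0.png

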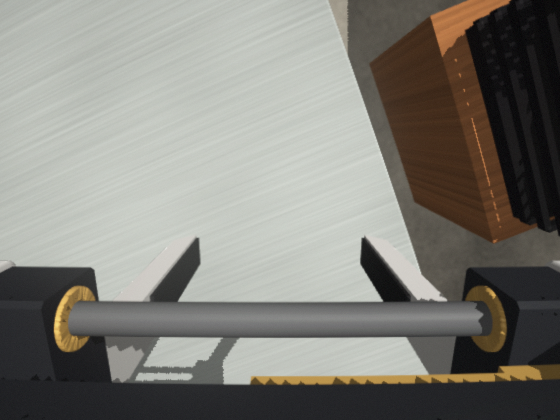

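The scene view shows the zigzag box around (388,270) with its knob at (396,212), and the straight box around (228,190). In the side view the zigzag box is around (262,312) with its knob at (294,270). I'll zoom in on both.

Run:
```python
import cv2,numpy as np
a=cv2.imread("pics/scene0.png")[185:345,310:460]; b=cv2.imread("pics/side0.png")[240:400,180:340]
cv2.imwrite("pics/zoomA.png",cv2.resize(a,None,fx=3.7,fy=3.7,interpolation=cv2.INTER_CUBIC))
cv2.imwrite("pics/zoomB.png",cv2.resize(b,None,fx=3.7,fy=3.7,interpolation=cv2.INTER_CUBIC))
```

```text
(no output)
```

View pics/zoomA.png

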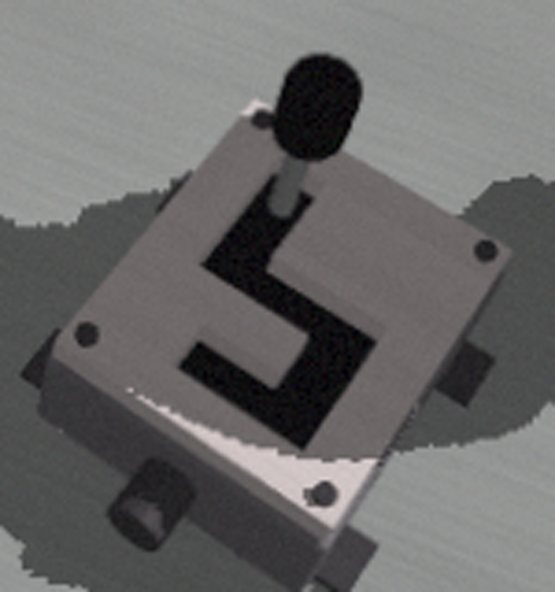

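View pics/zoomB.png

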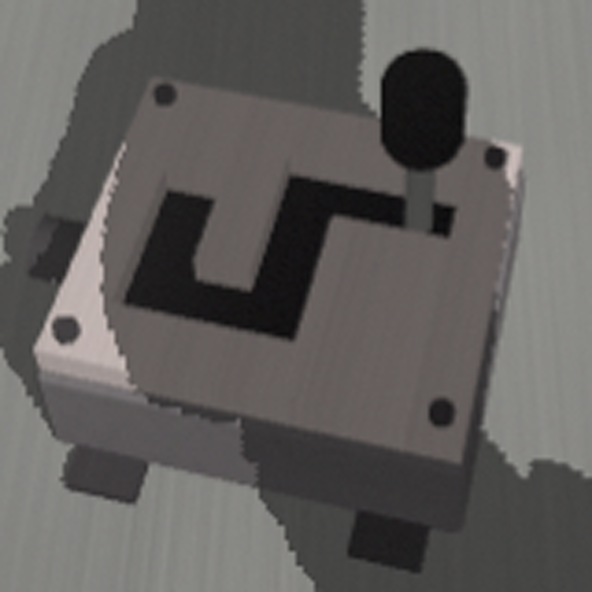

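Both zooms show the slot outline and the four screws clearly, and the stem sits near the start end (scene zoom (285,205), side zoom (418,225)). I'll cast the slot vertices onto z=0.075 and do a rigid fit, then triangulate the knob.

```bash
cat > h.py <<'E'
import numpy as np,cv2
from station import viewer
def ray(n,uv):
    c=viewer.get_calibration(n); x=(uv[0]-c["cx"])/c["fx"]; y=(uv[1]-c["cy"])/c["fy"]
    K=np.eye(3); p=cv2.undistortPoints(np.array([[[x,y]]],float),K,np.array([c["k1"],0,0,0,0.]))[0,0]
    R=cv2.Rodrigues(c["rvec"])[0]; o=-R.T@c["tvec"]; d=R.T@np.array([p[0],p[1],1]); return o,d/np.linalg.norm(d)
def onz(n,uv,z):
    o,d=ray(n,uv); return o+d*(z-o[2])/d[2]
def tri(rs):
    A=sum(np.eye(3)-np.outer(d,d) for o,d in rs); b=sum((np.eye(3)-np.outer(d,d))@o for o,d in rs); return np.linalg.solve(A,b)
def fit(P,Q):
    P=np.array(P,float);Q=np.array(Q)[:,:2]; p=P-P.mean(0);q=Q-Q.mean(0)
    th=np.arctan2((p[:,0]*q[:,1]-p[:,1]*q[:,0]).sum(),(p*q).sum()); c,s=np.cos(th),np.sin(th);R=np.array([[c,-s],[s,c]])
    t=Q.mean(0)-R@P.mean(0); return th,t,Q-(P@R.T+t)
E
cat > a.py <<'E'
from h import *
z=3.7
SA=lambda p:((p[0]+.5)/z-.5+310,(p[1]+.5)/z-.5+185)
SB=lambda p:((p[0]+.5)/z-.5+180,(p[1]+.5)/z-.5+240)
A={(13,-43):(203,265),(-13,-17):(268,270),(-13,43):(378,342),(13,17):(307,338),(63,43):(305,450),(37,17):(275,388),(63,-23):(180,367),(37,-23):(198,340)}
B={(63,-23):(168,192),(37,-23):(213,200),(63,43):(125,302),(37,17):(193,275),(-13,43):(293,338),(13,17):(253,290),(13,-43):(290,178),(-13,-17):(330,215),(-63,-43):(456,208),(-63,-17):(447,235)}
Qs=[];Ps=[]
for n,D,S in(("scene",A,SA),("side",B,SB)):
    P=[np.array(k)/1e3 for k in D]; Q=[onz(n,S(v),.075) for v in D.values()]
    th,t,r=fit(P,Q); print(n,th,t,(r*1e3).round(1).tolist()); Ps+=P;Qs+=Q
th,t,r=fit(Ps,Qs); print("both",th,t,abs(r).max()*1e3)
scA=[(262,119),(485,250),(323,494),(86,334)]; scB=[(494,157),(441,412),(66,328),(165,94)]
for n,D,S in(("scene",scA,SA),("side",scB,SB)): print("screw centre",np.mean([onz(n,S(v),.076) for v in D],0))
k=tri([ray("scene",SA((319,108))),ray("side",SB((424,110)))])
c,s=np.cos(th),np.sin(th);R=np.array([[c,-s],[s,c]])
print("knob",k,"box frame",R.T@(k[:2]-t)*1e3)
for p in[(-50,-30),(0,-30),(0,30),(50,30),(50,-10)]: print(p,(R@(np.array(p)/1e3)+t).round(4))
E
python3 a.py
```

```text
scene -0.23167376980537532 [0.57050223 0.19315148] [[-4.3, 2.8], [4.5, -0.8], [4.6, -3.2], [-2.9, -1.2], [-5.8, 0.4], [3.3, -0.9], [-4.4, 3.2], [5.0, -0.2]]
side -0.19446042295020619 [0.56559087 0.19795709] [[-3.3, 4.9], [2.8, 3.6], [-4.4, -7.4], [0.1, 0.5], [2.4, -7.2], [-1.1, 2.4], [-1.7, 7.1], [1.2, -5.1], [2.5, 6.7], [1.6, -5.6]]
both -0.21913698440793078 [0.56783461 0.19576965] 9.400220934195847
screw centre [0.56532589 0.19164502 0.076     ]
screw centre [0.56661891 0.19121302 0.076     ]
knob [0.51303151 0.17423617 0.14101965] box frame [-48.81140509 -32.93200936]
(-50, -30) [0.5125 0.1774]
(0, -30) [0.5613 0.1665]
(0, 30) [0.5744 0.2251]
(50, 30) [0.6232 0.2142]
(50, -10) [0.6145 0.1751]
```

The 4–7 mm residuals follow the viewing direction: the lit far walls of the slot make the dark area look narrower. The screws don't have that problem, and their centre agrees between the two views to 1.3 mm, so I'll fit the pose to the screws.

```bash
cat > b.py <<'E'
from h import *
exec(open("a.py").read().split("Qs=[]")[0].replace("from h import *",""))
scA=[(262,119),(485,250),(323,494),(86,334)]; scB=[(494,157),(441,412),(66,328),(165,94)]
def ref(n,uv):
    g=cv2.cvtColor(cv2.imread(f"pics/{n}0.png"),cv2.COLOR_BGR2GRAY).astype(float)
    x,y=int(round(uv[0])),int(round(uv[1])); w=g[y-4:y+5,x-4:x+5]
    m=np.clip(np.median(w)-15-w,0,None); m=np.minimum(m,40)
    n_,l,st,ce=cv2.connectedComponentsWithStats((m>0).astype(np.uint8)); i=l[4,4]
    if i==0: print("miss");return uv
    m=m*(l==i); Y,X=np.mgrid[-4:5,-4:5]; r=(x+(m*X).sum()/m.sum(),y+(m*Y).sum()/m.sum()); return r
Q=[]
for n,D,S in(("scene",scA,SA),("side",scB,SB)):
    q=[onz(n,ref(n,S(v)),.0755) for v in D]; Q.append(q)
    print(n,[(np.array(ref(n,S(v)))-S(v)).round(1).tolist() for v in D])
Q=np.array(Q)
for q in [Q[0],Q[1],Q.mean(0)]:
    best=None
    L=np.linalg.norm(q[3]-q[0])/2,np.linalg.norm(q[1]-q[0])/2
    P=[(-L[0],-L[1]),(-L[0],L[1]),(L[0],L[1]),(L[0],-L[1])]
    th,t,r=fit(P,q); print(L,th,t,(r*1e3).round(1).tolist())
c,s=np.cos(th),np.sin(th);R=np.array([[c,-s],[s,c]])
k=tri([ray("scene",SA((319,108))),ray("side",SB((424,110)))])
print("knob",k,R.T@(k[:2]-t)*1e3)
for p in[(-50,-30),(0,-30),(0,30),(50,30),(50,-10)]: print(p,(R@(np.array(p)/1e3)+t).round(4), ((R@(np.array(p)/1e3)+t-k[:2])*1e3).round(1))
from scipy.spatial.transform import Rotation as Ro
from station import telemetry
w=telemetry.read_state()["tcp_rot"]; print(Ro.from_quat(w[[1,2,3,0]]).as_matrix().round(3))
# other knob rough
E
python3 b.py
```

```text
scene [[1.1, 0.5], [0.2, 0.1], [-0.1, 0.2], [-0.0, 0.1]]
side [[-0.0, 0.1], [-0.1, 0.4], [-0.1, 0.4], [-0.3, -0.0]]
(np.float64(0.07548566091426497), np.float64(0.05914165927097152)) -0.22576761368303225 [0.56521603 0.19226154] [[0.3, 0.1], [-0.5, 0.3], [0.2, 0.7], [0.0, -1.2]]
(np.float64(0.07481030140110888), np.float64(0.06001619767054093)) -0.21978417244731238 [0.56683997 0.1912491 ] [[0.2, 0.1], [-0.4, 0.2], [0.1, -0.2], [0.1, -0.1]]
(np.float64(0.07514620985157738), np.float64(0.05957884880964046)) -0.222775884321361 [0.566028   0.19175532] [[0.2, 0.1], [-0.5, 0.3], [0.2, 0.2], [0.1, -0.6]]
knob [0.51303151 0.17423617 0.14101965] [-47.81619449 -28.79513613]
(-50, -30) [0.5106 0.1735] [-2.4 -0.7]
(0, -30) [0.5594 0.1625] [ 46.4 -11.7]
(0, 30) [0.5727 0.221 ] [59.6 46.8]
(50, 30) [0.6214 0.21  ] [108.4  35.7]
(50, -10) [0.6126 0.171 ] [99.6 -3.3]
[[-0.     0.382  0.924]
 [-0.001  0.924 -0.382]
 [-1.    -0.001  0.   ]]
```

The screw fit is within 1 mm: box centre (0.566, 0.192), yaw −0.223, knob at (0.513, 0.174). I'll check where the other knob is before approaching.

Run:
```python
from h import *
print(tri([ray("scene",(217.5,167)),ray("side",(272,145))]))
```

```text
[ 0.55198701 -0.13842125  0.13819971]
```

Emit:
carry_out(deltas=[{"slide":[21,-37,5],"yaw":0.02,"hand":94},{"slide":[43,-75,10],"yaw":0.04,"hand":94},{"slide":[64,-112,10],"yaw":0.06,"hand":94},{"slide":[85,-150,10],"yaw":0.08,"hand":94},{"slide":[106,-187,10],"yaw":0.1,"hand":94},{"slide":[128,-225,10],"yaw":0.12,"hand":90},{"slide":[149,-262,10],"yaw":0.14,"hand":85},{"slide":[170,-300,10],"yaw":0.16,"hand":80},{"slide":[190,-337,10],"yaw":0.17,"hand":75},{"slide":[212,-374,10],"yaw":0.17,"hand":70},{"slide":[233,-412,10],"yaw":0.17,"hand":70},{"slide":[255,-449,10],"yaw":0.17,"hand":70}])

```text
time_s: 1.15
ee_pos: [0.5045, 0.1872, 0.2151]
tcp_rot: [0.703, 0.078, 0.703, -0.079]
contact_force: [1.9, 0.7, 0.9]
grip_width: 0.07
```

Emit:
carry_out(deltas=[{"slide":[8,-13,0],"yaw":0,"hand":70},{"slide":[8,-13,0],"yaw":0,"hand":70},{"slide":[8,-13,0],"yaw":0,"hand":70},{"slide":[8,-13,0],"yaw":0,"hand":70}])

```text
time_s: 1.48
ee_pos: [0.512, 0.175, 0.2149]
tcp_rot: [0.703, 0.078, 0.703, -0.078]
contact_force: [-0.2, 0.0, 0.2]
grip_width: 0.0698
```

Run:
```python
from station import telemetry, viewer
import cv2
print(telemetry.read_state()["ee_pos"],telemetry.read_state()["dq"].round(3))
cv2.imwrite("pics/s1.png",viewer.camera("scene"));cv2.imwrite("pics/d1.png",viewer.camera("side"))
a=cv2.imread("pics/s1.png")[100:350,260:500]; b=cv2.imread("pics/d1.png")[120:370,140:380]
cv2.imwrite("pics/sd1.png",cv2.resize(cv2.hconcat([a,b]),(800,416)))
```

```text
[0.51202576 0.17503578 0.21492946] [-0.014  0.    -0.006  0.001 -0.002  0.001  0.002]
```

View pics/sd1.png

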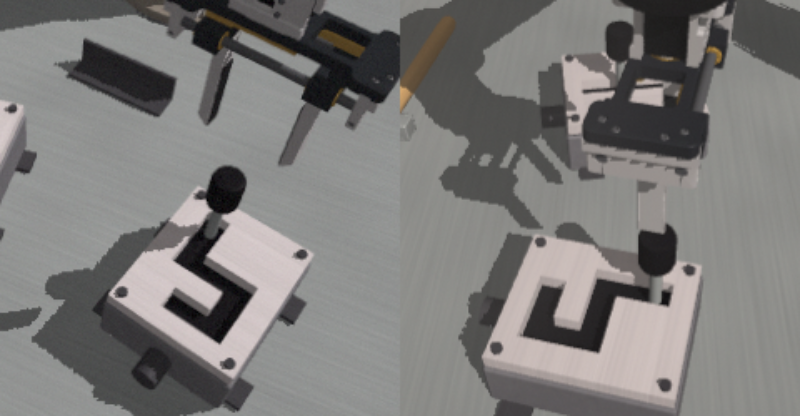

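The open fingers straddle the knob in both views: the scene crop shows the tips at (208,120) and (285,160) above the knob at (227,185). Next I'll descend and grip.

Emit:
carry_out(deltas=[{"slide":[1,-1,-25],"yaw":0,"hand":70},{"slide":[1,-1,-50],"yaw":0,"hand":70},{"slide":[1,-1,-75],"yaw":0,"hand":70},{"slide":[1,-1,-92],"yaw":0,"hand":70},{"slide":[1,-1,-92],"yaw":0,"hand":70},{"slide":[1,-1,-92],"yaw":0,"hand":50},{"slide":[1,-1,-92],"yaw":0,"hand":36},{"slide":[1,-1,-92],"yaw":0,"hand":25},{"slide":[1,-1,-92],"yaw":0,"hand":25},{"slide":[1,-1,-92],"yaw":0,"hand":25},{"slide":[1,-1,-92],"yaw":0,"hand":25}], newtons=30)

```text
time_s: 2.5
ee_pos: [0.5131, 0.1746, 0.1235]
tcp_rot: [0.703, 0.078, 0.703, -0.078]
contact_force: [-0.2, -0.2, 3.7]
grip_width: 0.0338
```

The knob is gripped (opening 33.8 mm) with little side force. First straight, to corner 1:

Emit:
carry_out(deltas=[{"slide":[8,-2,0],"yaw":0,"hand":25},{"slide":[16,-4,0],"yaw":0,"hand":25},{"slide":[24,-6,0],"yaw":0,"hand":25},{"slide":[32,-8,0],"yaw":0,"hand":25},{"slide":[40,-10,0],"yaw":0,"hand":25},{"slide":[46,-12,0],"yaw":0,"hand":25},{"slide":[46,-12,0],"yaw":0,"hand":25},{"slide":[46,-12,0],"yaw":0,"hand":25}])

```text
time_s: 3.17
ee_pos: [0.56, 0.1621, 0.1236]
tcp_rot: [0.703, 0.078, 0.702, -0.078]
contact_force: [1.4, -0.2, 1.2]
grip_width: 0.0338
```

Emit:
carry_out(deltas=[{"slide":[2,9,0],"yaw":0,"hand":25},{"slide":[4,18,0],"yaw":0,"hand":25},{"slide":[6,27,0],"yaw":0,"hand":25},{"slide":[8,36,0],"yaw":0,"hand":25},{"slide":[10,45,0],"yaw":0,"hand":25},{"slide":[12,54,0],"yaw":0,"hand":25},{"slide":[13,59,0],"yaw":0,"hand":25},{"slide":[13,59,0],"yaw":0,"hand":25},{"slide":[13,59,0],"yaw":0,"hand":25}])

```text
time_s: 3.92
ee_pos: [0.5729, 0.2219, 0.1236]
tcp_rot: [0.703, 0.078, 0.702, -0.077]
contact_force: [-0.4, -0.2, -0.8]
grip_width: 0.0337
```

Emit:
carry_out(deltas=[{"slide":[8,-2,0],"yaw":0,"hand":25},{"slide":[16,-4,0],"yaw":0,"hand":25},{"slide":[24,-6,0],"yaw":0,"hand":25},{"slide":[32,-8,0],"yaw":0,"hand":25},{"slide":[40,-10,0],"yaw":0,"hand":25},{"slide":[48,-12,0],"yaw":0,"hand":25},{"slide":[48,-12,0],"yaw":0,"hand":25},{"slide":[48,-12,0],"yaw":0,"hand":25}])

```text
time_s: 4.58
ee_pos: [0.6219, 0.2092, 0.1236]
tcp_rot: [0.704, 0.078, 0.702, -0.078]
contact_force: [1.5, -0.9, -0.8]
grip_width: 0.0332
```

Emit:
carry_out(deltas=[{"slide":[-2,-8,0],"yaw":0,"hand":25},{"slide":[-4,-16,0],"yaw":0,"hand":25},{"slide":[-5,-24,0],"yaw":0,"hand":25},{"slide":[-7,-32,0],"yaw":0,"hand":25},{"slide":[-9,-39,0],"yaw":0,"hand":25},{"slide":[-9,-39,0],"yaw":0,"hand":25},{"slide":[-9,-39,0],"yaw":0,"hand":25},{"slide":[-9,-39,0],"yaw":0,"hand":25}])

```text
time_s: 5.25
ee_pos: [0.6128, 0.1699, 0.1236]
tcp_rot: [0.704, 0.078, 0.702, -0.078]
contact_force: [0.8, -2.4, 1.3]
grip_width: 0.0338
```

Run:
```python
from station import telemetry, viewer
import cv2
cv2.imwrite("pics/s2.png",viewer.camera("scene"));cv2.imwrite("pics/d2.png",viewer.camera("side"))
a=cv2.imread("pics/s2.png")[100:350,260:500]; b=cv2.imread("pics/d2.png")[150:400,140:380]
cv2.imwrite("pics/sd2.png",cv2.resize(cv2.hconcat([a,b]),(800,416)))
```

```text
(no output)
```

View pics/sd2.png

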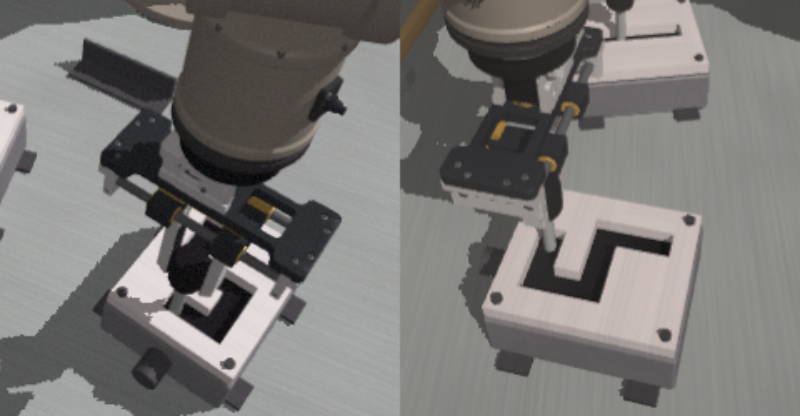

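The stem is in the pocket notch: side crop (548,240), scene crop (177,300). Next I'll let go, rise straight up, and back off.

Emit:
carry_out(deltas=[{"slide":[0,0,0],"yaw":0,"hand":45},{"slide":[0,0,0],"yaw":0,"hand":60},{"slide":[0,0,0],"yaw":0,"hand":75},{"slide":[0,0,0],"yaw":0,"hand":75},{"slide":[0,0,0],"yaw":0,"hand":75},{"slide":[0,0,20],"yaw":0,"hand":75},{"slide":[0,0,45],"yaw":0,"hand":75},{"slide":[0,0,75],"yaw":0,"hand":75},{"slide":[0,0,105],"yaw":0,"hand":75},{"slide":[0,0,130],"yaw":0,"hand":75},{"slide":[0,0,130],"yaw":0,"hand":75}])

```text
time_s: 6.27
ee_pos: [0.6149, 0.1708, 0.2589]
tcp_rot: [0.706, 0.079, 0.7, -0.077]
contact_force: [0.3, 0.3, 0.2]
grip_width: 0.0748
```

Emit:
carry_out(deltas=[{"slide":[0,25,0],"yaw":0,"hand":75},{"slide":[0,55,0],"yaw":0,"hand":75},{"slide":[0,85,0],"yaw":0,"hand":75},{"slide":[0,115,0],"yaw":0,"hand":75},{"slide":[0,145,0],"yaw":0,"hand":75},{"slide":[0,170,0],"yaw":0,"hand":75},{"slide":[0,190,0],"yaw":0,"hand":75},{"slide":[0,200,0],"yaw":0,"hand":75},{"slide":[0,200,0],"yaw":0,"hand":75},{"slide":[0,200,0],"yaw":0,"hand":75}])

```text
time_s: 7.1
ee_pos: [0.6151, 0.3699, 0.2585]
tcp_rot: [0.706, 0.079, 0.7, -0.077]
contact_force: [0.4, -1.6, 0.3]
grip_width: 0.0749
```

Run:
```python
from station import telemetry, viewer
import cv2
s=telemetry.read_state();print(s["time_s"],s["dq"].round(3),s["contact_force"])
cv2.imwrite("pics/s3.png",viewer.camera("scene"));cv2.imwrite("pics/d3.png",viewer.camera("side"))
a=cv2.imread("pics/s3.png")[120:345,140:460]; b=cv2.imread("pics/d3.png")[120:390,120:340]
cv2.imwrite("pics/s3z.png",cv2.resize(a,None,fx=2.5,fy=2.5));cv2.imwrite("pics/d3z.png",cv2.resize(b,None,fx=2,fy=2))
```

```text
7.1 [ 0.019 -0.016  0.016  0.012  0.002  0.002  0.001] [ 0.40067696 -1.62286398  0.29337269]
```

View pics/s3z.png

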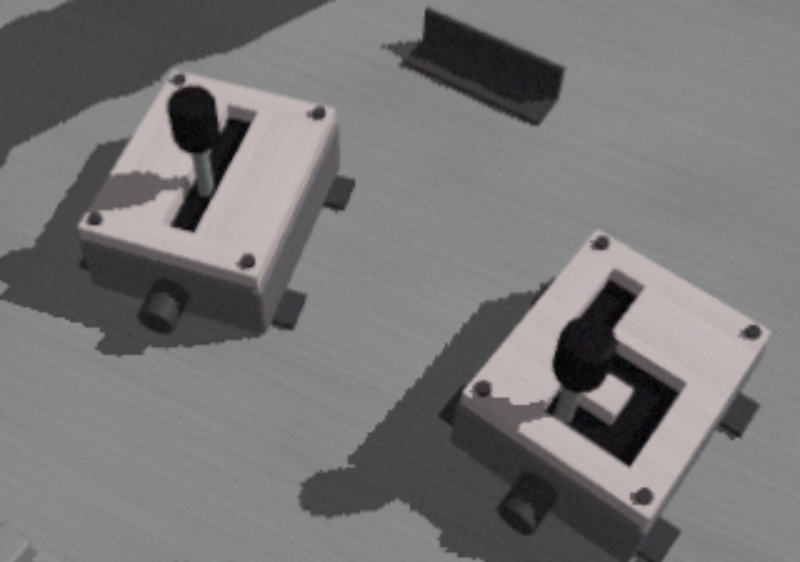

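View pics/d3z.png

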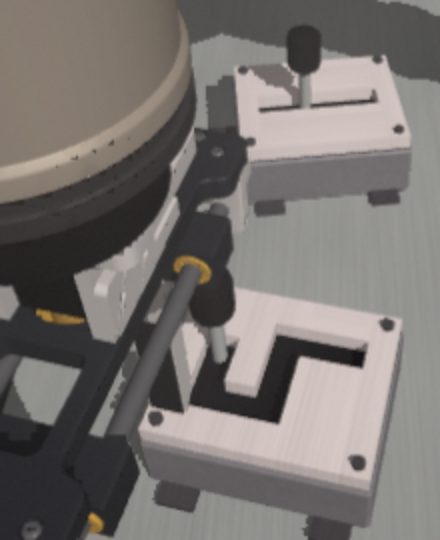

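The lever stands in the pocket, with its knob at scene zoom (584,355) and its stem at side zoom (220,345). The straight lever looks the same as before. Now a numeric check of both knobs.

Run:
```python
from h import *
t=np.array([.56603,.19176]);th=-.2228;c,s=np.cos(th),np.sin(th);R=np.array([[c,-s],[s,c]])
# knob centre in scene vs first pic, on plane z=.14
for uv in[(310+319/3.7,185+108/3.7),(140+583/2.5,120+355/2.5)]: print((R.T@(onz("scene",uv,.140)[:2]-t)*1e3).round(1))
a=cv2.imread("pics/scene0.png");b=cv2.imread("pics/s3.png")
def kn(im):
    g=cv2.cvtColor(im,cv2.COLOR_BGR2GRAY)[150:185,204:232]; m=(g<30).astype(np.uint8)
    n,l,st,ce=cv2.connectedComponentsWithStats(m); i=1+st[1:,4].argmax(); return ce[i],st[i]
print(kn(a),kn(b))
```

```text
[-48.4 -28.2]
[ 51.6 -10.6]
(array([14.88477366, 19.32098765]), array([  4,   5,  24,  30, 486], dtype=int32)) (array([15.08523909, 19.26195426]), array([  4,   5,  24,  30, 481], dtype=int32))
```

The zigzag knob is at box (51.6, −10.6) mm against a pocket at (50, −10). The straight knob hasn't moved (0.2 px). Handing in.

Run:
```python
from station import bot
print(bot.job_done())
```

```text
the job is handed in; nothing more can be done
None
```

The zigzag lever is in its pocket and released. I gripped the knob, took it along the slot through corners 1, 2 and 3 and into the pocket, let go, rose straight up and backed the arm off. I handed in at about 7.2 s.

**Last checks:**
- **Zigzag lever:** the scene camera puts its knob at box (51.6, −10.6) mm, against the pocket at (50, −10). The side view also shows the stem in the notch.
- **Straight lever:** its knob moved by only 0.2 px, so it was not disturbed.
- **Forces:** the wrist readings at the end of each move stayed under 4 N.

**One disagreement:** my first fit, to the slot's outline, had residuals of up to 9 mm, apparently because the lit slot walls made it look narrower. I dropped it and used the plate screws, which fit to about 1 mm within each camera. The two cameras' box centres differed by about 2 mm.

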